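# Shut the two lapping doors of the bauble drying cabinet

### The arm

A 6-joint arm with a two-finger parallel gripper is mounted at the origin on the work surface. World frame = base frame: x ahead of the robot, y to its left, z up, the work surface at z = 0. Lengths are in m, angles in rad, forces in N, time in s.
With the tool pointing down it reaches from about 0.225 to 0.875 m from the base axis. Payload 3.4 kg.
Tool frame: the origin (TCP) lies at the very end of the fingers, on their centre line; the grasp point (between the pads) lies 19 mm behind it; z points along the fingers, y is the line along which they close (so a half turn about z gives the same grasp; the last joint's range is limited). The gripper opens to 85 mm and grips with 20 to 120 N. Pads are 22 mm wide; open, the fingers measure 114 mm over their backs; the gripper's body (76 mm by 85 mm) begins 54 mm behind the grasp point. The pads swing forward as they close: fully open they stand 13 mm farther back than shut.
Start: joints at [-1.383, 0.276, 1.505, -0, 1.361, -0.121], TCP at [0.175, -0.548, 0.231] pointing down, gripper open.
Joint ranges: [-2.89, 2.89], [-0.75, 2.08], [0.22, 2.7], [-1.18, 4.32], [0.11, 2.71], [-2.7, 2.7]. Speed limits (rad/s): [2.57, 2.57, 3.14, 3.14, 3.14, 3.14].

### API

Orientations are given as a unit quaternion [w, x, y, z].
In Python, from rig import manip, get_image, camera_info gives the robot as it stands. The module is installed in compiled form; this text tells all that it offers.
- The arm moves only by the shell command python3 -m crank 'ROWS' [FORCE]. ROWS is a JSON object of lists of equal length, an entry for each row: "translation": the shift along the tool's x, y, z in mm, a list of three; "roll": the turn about the tool's z in rad; "fingers": the opening, from 0 (shut) to 1 (fully open). A call has 1 to 8 rows; each row shifts and turns the commanded pose from where the row before left it, along the tool's axes as they then stand; what a row does not reach is not made up. A row lasts 1/10 s, in which the tool goes at most 50 mm and 8.59 degrees, less where a joint would pass 70% of its speed; a pose out of reach is approached as far as the arm can. A call is refused whole if a number of a shift passes 50 or a number of a turn 0.15, either way. A call with a gripper value outside its range is refused whole. The fingers move at their own pace and stop on an object; FORCE is the grip in N (left out, the last holds). Time passes only in rows, so rows that do not move let the fingers close. It gives the time, the measured TCP pose, the force, the opening and the grip force at its end, in the units of the state.
- manip.get_state(): the state, without advancing time (a new reading comes with each control period).
- get_image(name): name is "scene" or "top" or "wrist"; returns the picture (384x512x3 uint8, blue, green, red); there is no depth.
- camera_info(name): a dict with "mtx" (3x3 intrinsics, pixels), "D" ([k1, k2, p1, p2, k3] as OpenCV has them; the pictures are not rectified), "rvec" (rotation vector, rad) and "tvec" (3), from world to camera coordinates, as OpenCV has them. Camera axes: x right, y down, z forward; pixel columns grow to the right and rows downward; lengths in m; the calibration is good to about 2 mm. A picture is of the moment at which its call begins: read the wrist's pose just before it. camera_info takes no time and is no camera call; for the wrist camera it gives the pose at the moment of the call.
- manip.sign_off(): hands the job in; it is judged then, once.
The state is a dict: "clock": time; "qpos": joint angles; "qd": joint speeds; "effort": joint torques, N m; "position": TCP position; "ee_rot": TCP orientation; "contact_force": force on the tool from outside, world axes, zero at the start; "moment": the same for the moment, N m; "width": finger opening in m; "gripper_force": force on a finger pad.
Only numpy, scipy, OpenCV 4.12 (cv2) and the standard library are available. Lean on these libraries where they do the work, as an engineer would, in place of code of your own. Each camera call takes 0.05 s, during which the arm holds its last target. There are 200 camera calls.

### The job

The flanged door of the little drying cabinet (the one with the handle) was pushed to before the rebated one and is in its way. Swing the flanged door back out, shut the rebated door first until its catch snaps and it sits fully home, then shut the flanged door fully home over it so that its flange laps the rebate. Push gently, without ramming the cabinet, and leave the things standing around it where they are.

Things in the scene. Friction and masses are not known exactly. Their poses are not given: they have to be found in the camera images.
- cabinet: Fixed grey cabinet, 290 mm wide (y), 160 deep (x). Origin on the table below the middle of its front; x points into it, away from the robot, y to its left, z up; turned by up to 0.2 rad. Shut doors' outer faces lie in x = 0; they are 16 mm thick and reach from 30 to 240 mm above the table. Hinges upright at y = +-125 mm, x = 0. Baubles stand on the rear of its roof, to 385 mm high.
- rebated_door (a joint): Opening angle (rad) of the left (+y) white door: 0 home, to 1.8 as its free edge swings out to the robot. Full thickness for 102 mm from the hinge, then a 24 mm tongue, its outer face set back 9 mm (the rebate). No handle. Friction (0.04 N m) holds it where left. In the last 0.17 rad a sprung roller catch resists, up to 8 N; let go above 0.1 rad, it pushes back out; below 0.06 it pulls home and holds.
- flanged_door (a joint): Opening angle (rad) of the right (-y) white door, counted the same; same friction and catch. Panel 120 mm wide from the hinge, then a flange 6 mm thick, flush with its outer face, to 145 mm from the hinge; shut, it laps outside the other door's tongue. The doors collide with each other: below about 0.35 rad the flange is in the rebated door's way.
- rebated_push (a point): Point on the outer face of the rebated door, 85 mm from the hinge, 120 mm above the table; axes as rebated_hinge. A good place to push, or lower.
- flanged_handle (a point): Middle of the upright part of the flanged door's steel handle, a round bar of 10 mm diameter and 100 mm length (65 to 165 mm above the table), its axis 35 mm in front of the door's outer face and 50 mm from the hinge; axes as flanged_hinge.
- flanged_push (a point): Point on the outer face of the flanged door beside the handle, 115 mm from the hinge, 120 mm above the table; axes as flanged_hinge. A good place to push, or lower.
- paint_jar: Loose bystander: closed jar, 66 mm across, 85 mm high, to the left of the cabinet; origin under its middle.
- bauble_stand: Loose bystander: blue bauble of 72 mm on a small wooden foot of 60 mm, 120 mm high in all, to the right of the cabinet; origin under its middle.
- tape_roll: Loose bystander: cardboard roll, 90 mm across, 24 mm high, lying on the right of the table; origin under its middle.
- mug: Loose bystander: white mug, 80 mm across, 90 mm high, on the left of the table; origin under its middle.
- roof_edge (a point): Middle of the front edge of the cabinet's slatted wooden roof (a rack 310 mm wide, 276 mm high, slats' underside at 264 mm, end battens at y = +-129 to 145 mm down to 250 mm). It overhangs the shut doors by 42 mm towards the robot, so they must be reached with the tool slanted in under it. Cabinet's axes.
- rebated_hinge (a point): The panel of the rebated door (both its thick part and its tongue). Point on its hinge axis 120 mm above the table; its axes turn with the door (at angle 0 parallel to the cabinet's). The door runs along its -y; its -x is the outward side.
- flanged_hinge (a point): The panel of the flanged door with its flange, without the handle. Point on its hinge axis 120 mm above the table; its axes turn with the door (at angle 0 parallel to the cabinet's). The door runs along its +y; its -x is the outward side.
- brush: Loose bystander: flat paint brush lying on the right of the table; origin under its middle.

How it is judged:
By the outcome, as a careful person would: the job done as asked, in the order asked, and still so for the second after the job is handed in, with the robot touching nothing.
It also fails if it takes over 66 s, if anything falls off the work surface, if the arm or the gripper's body presses on something with over 40 N, if the wrist force passes 120 N, or if a joint passes its speed limit or range.

## Working session

There is one attempt and no reset: what is moved stays moved. The work goes in short steps, Python scripts to look and compute and a shell command to move; the robot and the scene stay as the last step left them, time stands still between calls to the robot, and variables do not carry over. Pictures are saved under pics/ and viewed, at most 10 in all, crops included, and the job is handed in when it is done.

```bash
mkdir -p pics; ls; python3 - <<'E'
from rig import manip,get_image,camera_info
import cv2,numpy as np
s=manip.get_state();print({k:np.round(v,3).tolist() for k,v in s.items()})
for n in("scene","top"):
    cv2.imwrite(f"pics/{n}0.png",get_image(n));c=camera_info(n);print(n,{k:np.round(v,4).tolist() for k,v in c.items()})
    R=cv2.Rodrigues(np.array(c["rvec"],float))[0];print(-R.T@np.array(c["tvec"]).ravel())
a=[cv2.imread(f"pics/{n}0.png") for n in("scene","top")]
E
```

```text
pics
{'clock': 0.0, 'qpos': [-1.383, 0.277, 1.506, -0.0, 1.361, -0.121], 'qd': [0.0, 0.0, -0.0, 0.001, -0.002, -0.0], 'effort': [-0.0, -41.677, -24.58, -0.0, 0.011, -0.0], 'position': [0.175, -0.547, 0.23], 'ee_rot': [-0.001, 0.988, 0.154, -0.0], 'contact_force': [-0.908, 0.065, -0.056], 'moment': [-0.018, -0.031, 0.035], 'gripper_force': 0.0, 'width': 0.085}
scene {'mtx': [[378.7984, 0.0, 259.7763], [0.0, 378.7984, 187.1221], [0.0, 0.0, 1.0]], 'D': [-0.0265, 0.0, 0.0, 0.0, 0.0], 'rvec': [1.1518, 2.7383, -0.457], 'tvec': [0.4141, -0.3069, 1.4342]}
[0.83970997 0.22766622 1.25127532]
top {'mtx': [[415.7893, 0.0, 249.0369], [0.0, 415.7893, 185.5671], [0.0, 0.0, 1.0]], 'D': [0.0255, 0.0, 0.0, 0.0, 0.0], 'rvec': [2.1727, -2.2188, 0.0796], 'tvec': [-0.0053, 0.5536, 1.5007]}
[4.60838038e-01 1.28753557e-03 1.53171054e+00]
```

View pics/scene0.png

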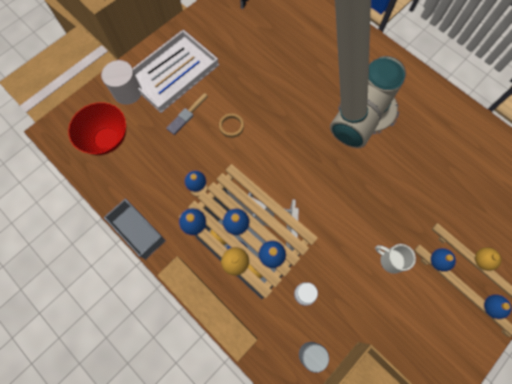

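View pics/top0.png

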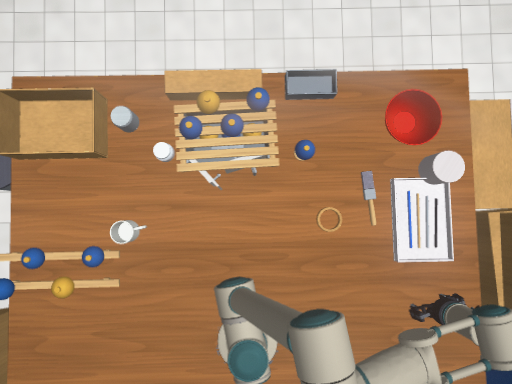

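```bash
cat > h.py <<'E'
from rig import manip,get_image,camera_info
import cv2,numpy as np
from scipy.spatial.transform import Rotation as Rn
def ray(c,uv):
    n=cv2.undistortPoints(np.array(uv,float).reshape(-1,1,2),np.array(c["mtx"]),np.array(c["D"]))[:,0]
    R=cv2.Rodrigues(np.array(c["rvec"],float))[0];o=-R.T@np.array(c["tvec"],float).ravel()
    return o,np.c_[n,np.ones(len(n))]@R
def onz(c,uv,z):
    o,d=ray(c,uv);return o+d*((z-o[2])/d[:,2])[:,None]
def proj(c,P):
    return cv2.projectPoints(np.array(P,float).reshape(-1,3),np.array(c["rvec"],float),np.array(c["tvec"],float),np.array(c["mtx"]),np.array(c["D"]))[0][:,0]
E
python3 - <<'E'
from h import *
c=camera_info("top")
print(onz(c,[(177,171),(279,165)],.276))
a=cv2.imread("pics/top0.png")[95:225,150:330];b=cv2.imread("pics/scene0.png")[150:310,170:340]
cv2.imwrite("pics/z.png",np.hstack([cv2.resize(a,(400,289)) if 0 else cv2.resize(a,(415,300),interpolation=2),cv2.resize(b,(319,300),interpolation=2)]))
E
```

```text
[[ 0.58615726  0.2030498   0.276     ]
 [ 0.59820331 -0.10615549  0.276     ]]
```

View pics/z.png

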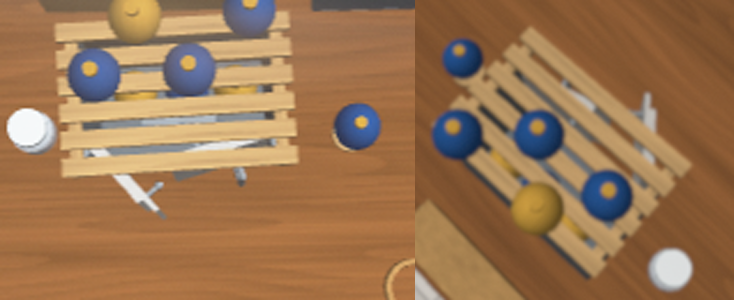

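```bash
python3 - <<'E'
from h import *
c=camera_info("top")
th=np.arctan2(.0120,.3092);C=np.array([np.cos(th),np.sin(th)]);Y=np.array([-C[1],C[0]])
O=onz(c,[(177,171),(279,165)],.276)[:,:2].mean(0)+.042*C;print(th,O)
cr=lambda u,v:(u/415*180+150,v/300*130+95)
P=onz(c,[cr(160,215),cr(90,150),cr(187,150),cr(268,141)],.24)[:,:2]
print("reb end,reb near,fl end,fl hinge cab:",np.c_[(P-O)@C,(P-O)@Y])
P=onz(c,[cr(240,182),cr(240,168)],.165)[:,:2];print("handle",np.c_[(P-O)@C,(P-O)@Y])
from scipy.spatial.transform import Rotation
s=manip.get_state();print(Rn.from_quat(s["ee_rot"],scalar_first=True).as_matrix().round(3))
for n,uv,z in[("jar",(163,151),.085),("bauble",(305,150),.084),("tape",(329,219),.024),("mug",(122,232),.09),("brush",(370,195),.01)]:
    p=onz(c,[uv],z)[0,:2];print(n,p,(p-O)@C,(p-O)@Y)
for a in np.arange(0,1.3,.1):
    # reb end outer/inner corners at angle a, flanged
    f=lambda s,l:0
E
```

```text
0.03879036425200031 [0.63414869 0.05007594]
reb end,reb near,fl end,fl hinge cab: [[-0.09945716  0.03182889]
 [-0.00601944  0.12130123]
 [-0.01368517 -0.00955933]
 [-0.0078974  -0.11989398]]
handle [[-0.05469554 -0.08070881]
 [-0.03462747 -0.08193155]]
[[ 0.953  0.304 -0.   ]
 [ 0.304 -0.953  0.002]
 [ 0.    -0.002 -1.   ]]
jar [0.67629944 0.28165285] 0.051099735927645266 0.22976807695343376
bauble [ 0.67022416 -0.21520999] 0.025760370198284126 -0.26648540240984836
tape [ 0.42573998 -0.30361491] -0.22196828850972136 -0.34534256270916647
mug [0.39835931 0.42301182] -0.22114932225009096 0.38179939662718204
brush [ 0.50996472 -0.4596076 ] -0.14385640614063455 -0.5044841924110269
```

```bash
python3 -m crank '{"translation":[[0,0,-50],[0,0,-50],[0,0,-50],[0,0,-50],[0,0,-50],[0,0,0]],"roll":[0.045,0.045,0.045,0.045,0.045,0.045],"fingers":[0.5,0.5,0.5,0.5,0.5,0.5]}'
```

```text
clock: 0.7
position: [0.175, -0.5491, 0.489]
ee_rot: [0.007, 1.0, 0.018, 0.001]
contact_force: [-0.4, -0.4, 0.3]
width: 0.043
gripper_force: 0.0
```

```bash
python3 -m crank '{"translation":[[20,-50,0],[30,-50,0],[30,-50,0],[30,-50,0],[30,-50,0],[30,-50,0],[30,-50,0],[30,-50,0]],"roll":[0,0,0,0,0,0,0,0],"fingers":[0.5,0.5,0.5,0.5,0.5,0.5,0.5,0.5]}'
python3 -m crank '{"translation":[[30,-50,0],[30,-50,0],[30,-50,0],[30,-20,0],[50,0,0],[50,0,0],[50,0,0],[0,0,0]],"roll":[0,0,0,0,0,0,0,0],"fingers":[0.5,0.5,0.5,0.5,0.5,0.5,0.5,0.5]}'; python3 -c "
from h import *;s=manip.get_state();print(s['qpos'],Rn.from_quat(s['ee_rot'],scalar_first=True).as_matrix().round(3))"
```

```text
clock: 1.5
position: [0.3601, -0.1918, 0.4811]
ee_rot: [0.0, 1.0, 0.019, 0.0]
contact_force: [0.1, 0.2, -0.1]
width: 0.0429
gripper_force: 0.0
clock: 2.3
position: [0.6178, -0.0353, 0.4741]
ee_rot: [-0.001, 1.0, 0.02, -0.003]
contact_force: [-0.8, 0.3, -0.5]
width: 0.0429
gripper_force: 0.0
[-1.69767488e-01  3.32534967e-01  8.42472085e-01  4.76935501e-04
  1.97353124e+00  1.36087445e+00] [[ 0.999  0.04  -0.007]
 [ 0.04  -0.999  0.002]
 [-0.007 -0.002 -1.   ]]
```

```bash
python3 -m crank '{"translation":[[20,-30,0],[20,-30,0],[50,0,0],[50,0,0],[50,0,0],[50,0,0],[50,0,0],[0,0,0]],"roll":[0,0,0,0,0,0,0,0],"fingers":[0.5,0.5,0.5,0.5,0.5,0.5,0.5,0.5]}'; python3 -c "
from h import *;s=manip.get_state();print(s['qpos'],Rn.from_quat(s['ee_rot'],scalar_first=True).as_matrix().round(3))"
```

```text
clock: 3.1
position: [0.8314, 0.0329, 0.4228]
ee_rot: [-0.001, 0.999, 0.019, 0.027]
contact_force: [0.2, 0.6, -1.0]
width: 0.0427
gripper_force: 0.0
[-0.04634561  0.74577753  0.22632891  0.0063477   2.11505637  1.4891817 ] [[ 0.998  0.039  0.055]
 [ 0.039 -0.999  0.003]
 [ 0.055 -0.001 -0.999]]
```

```bash
python3 -m crank '{"translation":[[50,0,-20],[50,0,-20],[50,0,-20],[50,0,-20]],"roll":[0,0,0,0],"fingers":[0.5,0.5,0.5,0.5]}'; python3 -c "
from h import *;s=manip.get_state();print(s['qpos'],Rn.from_quat(s['ee_rot'],scalar_first=True).as_matrix().round(3))"
```

```text
clock: 3.5
position: [0.8842, 0.0349, 0.4283]
ee_rot: [-0.002, 0.995, 0.019, 0.098]
contact_force: [0.2, -0.6, -0.8]
width: 0.0428
gripper_force: 0.0
[-0.04578363  0.74959831  0.22097064  0.01781578  1.97480987  1.49495076] [[ 0.98   0.039  0.195]
 [ 0.038 -0.999  0.007]
 [ 0.196  0.    -0.981]]
```

```bash
python3 -m crank '{"translation":[[50,0,-20],[50,0,-20],[50,0,-20],[50,0,-20],[50,0,-20],[50,0,-20],[50,0,-20],[50,0,-20]],"roll":[0,0,0,0,0,0,0,0],"fingers":[0.5,0.5,0.5,0.5,0.5,0.5,0.5,0.5]}'; python3 -c "
from h import *;s=manip.get_state();print(s['qpos'],Rn.from_quat(s['ee_rot'],scalar_first=True).as_matrix().round(3))"
```

```text
clock: 4.3
position: [0.957, 0.0376, 0.4899]
ee_rot: [-0.005, 0.972, 0.019, 0.236]
contact_force: [0.1, -0.0, 0.2]
width: 0.043
gripper_force: 0.0
[-0.04858373  0.71438686  0.22136481  0.04075678  1.73034655  1.49967944] [[ 0.888  0.039  0.459]
 [ 0.034 -0.999  0.018]
 [ 0.459 -0.    -0.888]]
```

```bash
python3 -m crank '{"translation":[[50,0,-10],[50,0,-10],[50,0,-10],[50,0,-10],[50,0,-10],[50,0,-10],[50,0,-10],[50,0,-10]],"roll":[0,0,0,0,0,0,0,0],"fingers":[0.5,0.5,0.5,0.5,0.5,0.5,0.5,0.5]}'; python3 -c "
from h import *;s=manip.get_state();print(s['qpos'],Rn.from_quat(s['ee_rot'],scalar_first=True).as_matrix().round(3))"
```

```text
clock: 5.1
position: [1.0152, 0.0398, 0.5799]
ee_rot: [-0.007, 0.928, 0.018, 0.372]
contact_force: [0.4, 0.2, 0.2]
width: 0.0431
gripper_force: 0.0
[-0.0518072   0.67617852  0.22133379  0.06317529  1.483253    1.49981439] [[ 0.722  0.039  0.691]
 [ 0.028 -0.999  0.027]
 [ 0.691 -0.    -0.723]]
```

```bash
python3 -m crank '{"translation":[[-36,6,-35],[-36,6,-35],[-36,6,-35],[-36,6,-35],[-36,6,-35],[-36,6,-35],[-36,6,-35],[-36,6,-35]],"roll":[0,0,0,0,0,0,0,0],"fingers":[0.5,0.5,0.5,0.5,0.5,0.5,0.5,0.5]}' 
python3 -m crank '{"translation":[[-36,6,-35],[-36,0,-35],[-36,0,-35],[-36,0,-35],[-34,0,35],[-34,0,35],[-34,0,35],[0,0,0]],"roll":[0,0,0,0,0,0,0,0],"fingers":[0.5,0.5,0.5,0.5,0.5,0.5,0.5,0.5]}' 
python3 - <<'E'
from h import *
s=manip.get_state();print(s['qpos'],Rn.from_quat(s['ee_rot'],scalar_first=True).as_matrix().round(3))
cv2.imwrite("pics/w1.png",get_image("wrist"))
E
```

```text
clock: 5.9
position: [0.6295, -0.0215, 0.5853]
ee_rot: [-0.007, 0.928, 0.018, 0.372]
contact_force: [0.4, -0.4, 0.5]
width: 0.0429
gripper_force: 0.0
clock: 6.7
position: [0.4243, -0.0314, 0.4244]
ee_rot: [-0.014, 0.933, 0.016, 0.36]
contact_force: [-0.9, 1.6, -2.3]
width: 0.0428
gripper_force: 0.0
[-0.62961891 -0.41446172  1.88781252  0.49554304  1.10748899  0.81122219] [[ 0.74   0.04   0.672]
 [ 0.02  -0.999  0.037]
 [ 0.673 -0.014 -0.74 ]]
```

View pics/w1.png

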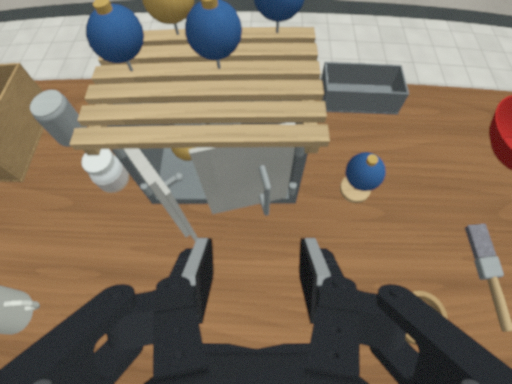

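```bash
python3 - <<'E'
from h import *
c=camera_info("wrist")
th=.0388;C=np.array([np.cos(th),np.sin(th)]);Y=np.array([-C[1],C[0]]);O=np.array([.63415,.05008])
cab=lambda p:np.c_[(p[:,:2]-O)@C,(p[:,:2]-O)@Y].round(4).tolist()
print("roof top edge",cab(onz(c,[(80,127),(327,124)],.276)),"expect -.042,+-.155")
print("handle top",cab(onz(c,[(262,168)],.165)),"bottom",cab(onz(c,[(265,211)],.065)))
print("fl bottom corner, hinge",cab(onz(c,[(208,211),(298,202)],.03)))
print("reb bottom corner",cab(onz(c,[(193,237)],.03)))
E
python3 - <<'E'
import cv2
a=cv2.imread("pics/w1.png")[130:250,70:330];cv2.imwrite("pics/w1z.png",cv2.resize(a,(780,360),interpolation=2))
E
```

```text
roof top edge [[-0.0011, 0.1508], [-0.0006, -0.1645]] expect -.042,+-.155
handle top [[0.002, -0.0844]] bottom [[-0.028, -0.0907]]
fl bottom corner, hinge [[-0.0129, 0.0182], [0.0058, -0.1561]]
reb bottom corner [[-0.0654, 0.0428]]
```

View pics/w1z.png

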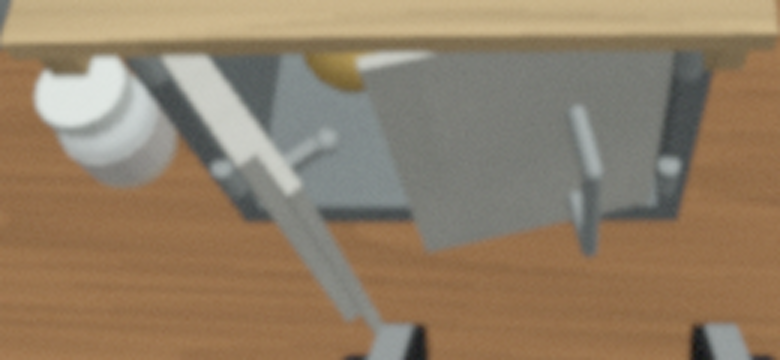

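```bash
python3 -m crank '{"translation":[[0,0,0],[0,0,0]],"roll":[0,0],"fingers":[0.5,0.5]}'; python3 - <<'E'
from h import *
s=manip.get_state();print(s['qpos'],s['position'],Rn.from_quat(s['ee_rot'],scalar_first=True).as_matrix().round(3))
c=camera_info("wrist");a=get_image("wrist");cv2.imwrite("pics/w2.png",a)
hsv=cv2.cvtColor(a,cv2.COLOR_BGR2HSV)
m=cv2.inRange(hsv,(12,60,150),(25,160,255));m[:, :60]=0;m[:, 360:]=0;m[190:]=0
n,l,st,_=cv2.connectedComponentsWithStats(m);
for k in range(1,n):
    if st[k,4]>300: print(st[k])
E
```

```text
clock: 6.95
position: [0.4339, -0.0369, 0.4474]
ee_rot: [-0.004, 0.927, 0.019, 0.376]
contact_force: [0.1, -0.5, 1.1]
width: 0.0428
gripper_force: 0.0
[-0.62836078 -0.41359688  1.85234409  0.49928185  1.10361418  0.81176928] [ 0.43386472 -0.03685421  0.44736347] [[ 0.717  0.039  0.696]
 [ 0.032 -0.999  0.023]
 [ 0.696  0.006 -0.718]]
[ 143    0   47   33 1067]
[142  54  40  11 393]
[237  54  69  11 692]
[136  69  55  13 618]
[228  68  80  14 960]
[  88   86  224   17 2946]
[  60   99  290   44 7479]
[  60  146  300   32 5057]
```

```bash
python3 -m crank '{"translation":[[-20,0,32],[-20,0,32],[-20,0,32],[-20,0,32],[-20,0,32],[-20,0,32],[0,0,0],[0,0,0]],"roll":[0,0,0,0,0,0,0,0],"fingers":[0.5,0.5,0.5,0.5,0.5,0.5,0.5,0.5]}'; python3 - <<'E'
from h import *
s=manip.get_state();print(s['qpos'],s['position'],Rn.from_quat(s['ee_rot'],scalar_first=True).as_matrix().round(3))
c=camera_info("wrist");a=get_image("wrist");cv2.imwrite("pics/w3.png",a);np.savez("w3.npz",**c)
E
```

```text
clock: 7.8
position: [0.4789, -0.0344, 0.2205]
ee_rot: [-0.007, 0.928, 0.018, 0.372]
contact_force: [0.1, -0.9, 1.0]
width: 0.0426
gripper_force: 0.0
[-0.49690073 -0.16721673  2.29475953  0.8670114   0.48120406  0.35779522] [ 0.4789033  -0.03443703  0.22049493] [[ 0.722  0.039  0.691]
 [ 0.029 -0.999  0.027]
 [ 0.691  0.    -0.723]]
```

View pics/w3.png

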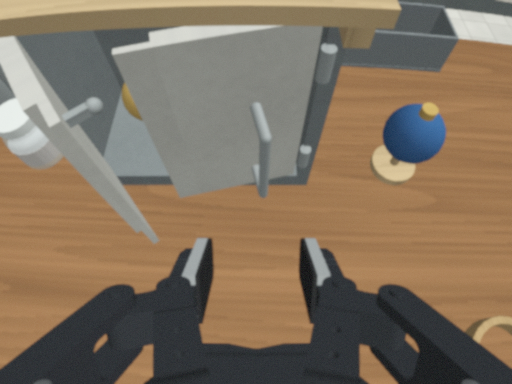

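```bash
python3 - <<'E'
from h import *
c=dict(np.load("w3.npz"))
th=.0388;C=np.array([np.cos(th),np.sin(th)]);Y=np.array([-C[1],C[0]]);O=np.array([.63415,.05008])
cab=lambda p:np.c_[(p[:,:2]-O)@C,(p[:,:2]-O)@Y].round(4).tolist()
print("roof bottom edge",cab(onz(c,[(388,27)],.264)),"expect -.042,-.155")
print("handle top",cab(onz(c,[(256,104)],.165)),onz(c,[(256,104)],.165),"bottom",cab(onz(c,[(263,193)],.065)),onz(c,[(263,193)],.065))
print("fl bottom corner, top flange",cab(onz(c,[(180,194)],.03)),cab(onz(c,[(114,52)],.24)))
print("reb bottom corner",cab(onz(c,[(156,241)],.03)))
E
```

```text
roof bottom edge [[-0.041, -0.1545]] expect -.042,-.155
handle top [[-0.0094, -0.0792]] [[ 0.62778554 -0.02946444  0.165     ]] bottom [[-0.0459, -0.087]] [[ 0.59161066 -0.03861883  0.065     ]]
fl bottom corner, top flange [[-0.0296, 0.014]] [[-0.0322, 0.0132]]
reb bottom corner [[-0.09, 0.0354]]
```

```bash
python3 -m crank '{"translation":[[-9,0,33],[-9,0,33],[-9,0,33],[-9,0,33],[0,0,0],[0,0,0]],"roll":[0,0,0,0,0,0],"fingers":[0.5,0.5,0.5,0.5,0.5,0.5]}' 30; python3 -c "
from h import *;s=manip.get_state();print(s['qpos'],s['position'],Rn.from_quat(s['ee_rot'],scalar_first=True).as_matrix().round(3))"
```

```text
clock: 8.45
position: [0.5294, -0.028, 0.1362]
ee_rot: [-0.013, 0.926, 0.021, 0.378]
contact_force: [-0.3, -0.9, -0.1]
width: 0.0428
gripper_force: 0.0
[-0.40633241  0.08754435  2.38430312  1.72160781  0.32206639 -0.49010194] [ 0.52936592 -0.02804722  0.13615193] [[ 0.714  0.049  0.699]
 [ 0.029 -0.999  0.04 ]
 [ 0.7   -0.008 -0.714]]
```

```bash
python3 -m crank '{"translation":[[5,3,10],[5,3,10],[5,3,10],[5,1,10],[5,0,10],[0,0,0],[0,0,0]],"roll":[0,0,0,0,0,0,0],"fingers":[0.5,0.5,0.5,0.5,0.5,0.5,0.5]}' 30; python3 -c "
from h import *;s=manip.get_state();print(s['qpos'],s['position'],Rn.from_quat(s['ee_rot'],scalar_first=True).as_matrix().round(3))"
```

```text
clock: 9.15
position: [0.5813, -0.035, 0.1171]
ee_rot: [-0.013, 0.926, 0.021, 0.377]
contact_force: [-1.3, 0.8, 0.3]
width: 0.0425
gripper_force: 0.0
[-0.36192173  0.19951251  2.31444972  1.89977505  0.30526057 -0.64063358] [ 0.58125258 -0.03499997  0.11708204] [[ 0.714  0.049  0.698]
 [ 0.029 -0.999  0.04 ]
 [ 0.699 -0.008 -0.715]]
```

```bash
python3 -m crank '{"translation":[[3,0,9],[3,0,9],[1,0,9],[0,0,0],[0,0,0],[0,0,0],[0,0,0],[0,0,0]],"roll":[0,0,0,0,0,0,0,0],"fingers":[0.5,0.5,0.5,0.5,0,0,0,0]}' 30; python3 -c "
from h import *;s=manip.get_state();print(s['qpos'],s['position'],Rn.from_quat(s['ee_rot'],scalar_first=True).as_matrix().round(3))"
```

```text
clock: 9.95
position: [0.6048, -0.0341, 0.1014]
ee_rot: [-0.013, 0.926, 0.02, 0.376]
contact_force: [-0.7, -2.1, 2.6]
width: 0.0091
gripper_force: 30.0
[-0.33428804  0.25980992  2.28809019  2.03851632  0.30203546 -0.76110126] [ 0.6047566  -0.03412718  0.10143193] [[ 0.716  0.047  0.697]
 [ 0.028 -0.999  0.039]
 [ 0.698 -0.008 -0.716]]
```

```bash
python3 -m crank '{"translation":[[-3,5,-3],[-3,7,-3],[-2,7,-2],[-2,7,-2],[-1,7,-1],[0,7,0],[0,0,0]],"roll":[0,0,0,0,0,0,0],"fingers":[0,0,0,0,0,0,0]}' 30; python3 -c "
from h import *;s=manip.get_state();print(s['qpos'],s['position'],s['moment'],Rn.from_quat(s['ee_rot'],scalar_first=True).as_matrix().round(3))"
```

```text
clock: 10.65
position: [0.5888, -0.0737, 0.1008]
ee_rot: [-0.014, 0.926, 0.021, 0.376]
contact_force: [-12.9, 2.0, 13.2]
width: 0.0089
gripper_force: 32.3
[-0.46039798  0.25252244  2.30350412  1.87259497  0.37102639 -0.69779533] [ 0.58876902 -0.07368025  0.10080963] [0.08016166 0.20706079 0.35690108] [[ 0.717  0.049  0.696]
 [ 0.029 -0.999  0.041]
 [ 0.697 -0.01  -0.717]]
```

```bash
python3 -m crank '{"translation":[[0,0,0],[0,0,0],[0,0,-10],[0,0,-15],[0,0,-20],[0,0,-30],[0,0,-30],[0,0,0]],"roll":[0,0,0,0,0,0,0,0],"fingers":[0.25,0.25,0.25,0.25,0.25,0.25,0.25,0.25]}' 30; python3 -c "
from h import *;s=manip.get_state();print(s['qpos'],s['position'],Rn.from_quat(s['ee_rot'],scalar_first=True).as_matrix().round(3))
cv2.imwrite('pics/t2.png',cv2.resize(get_image('top')[95:225,150:330],(720,520),interpolation=2))"
```

```text
clock: 11.45
position: [0.5168, -0.0789, 0.1777]
ee_rot: [-0.012, 0.926, 0.021, 0.377]
contact_force: [1.6, -0.7, -1.1]
width: 0.0215
gripper_force: 0.0
[-5.91426409e-01 -1.93016938e-03  2.31089273e+00  1.22054842e+00
  4.64214077e-01 -9.80644111e-02] [ 0.51684636 -0.07887689  0.17770125] [[ 0.715  0.048  0.698]
 [ 0.03  -0.999  0.038]
 [ 0.699 -0.006 -0.715]]
```

View pics/t2.png

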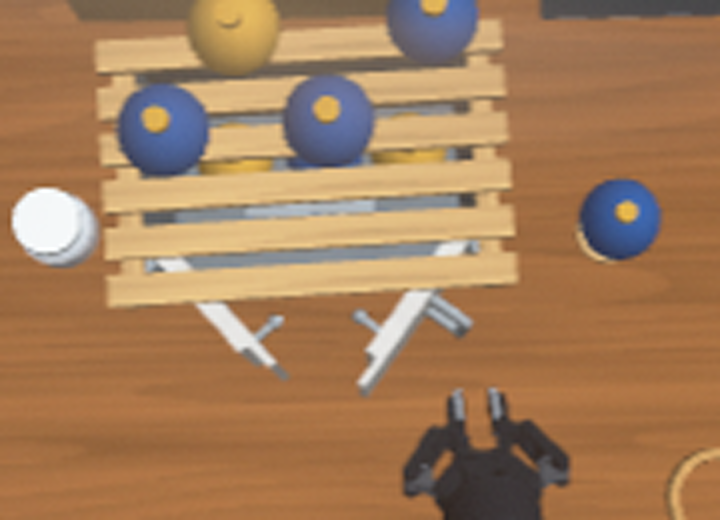

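```bash
python3 -m crank '{"translation":[[0,0,-45],[0,0,-45],[0,-43,0],[0,-43,0],[0,-43,0],[0,-43,0],[0,-43,0],[0,0,0]],"roll":[0,0,0,0,0,0,0,0],"fingers":[0,0,0,0,0,0,0,0]}' 30; python3 -m crank '{"translation":[[0,0,0],[0,0,0]],"roll":[0,0],"fingers":[0,0]}'; python3 - <<'E'
from h import *
s=manip.get_state();p=s['position'];M=Rn.from_quat(s['ee_rot'],scalar_first=True).as_matrix();print(s['qpos'],M.round(3))
th=.0388;C=np.array([[np.cos(th),np.sin(th),0],[-np.sin(th),np.cos(th),0],[0,0,1]]);O=np.array([.63415,.05008,0])
print("cab",C@(p-O))
q=np.array([-.10,.095,.10]);w=O+C.T@q;print("to start, tool mm",M.T@(w-p)*1e3)
for a in (.8,.6,.4,.2,.1,.03,-.02):
    n=np.array([-np.cos(a),-np.sin(a)]) # outer normal
    f=np.array([-.078*np.sin(a),.125-.078*np.cos(a)])
    print(a,f.round(4))
E
```

```text
clock: 12.3
position: [0.4434, 0.0643, 0.2322]
ee_rot: [-0.012, 0.933, 0.021, 0.36]
contact_force: [0.0, -0.2, -0.1]
width: 0.0001
gripper_force: 0.0
clock: 12.5
position: [0.4443, 0.0608, 0.2332]
ee_rot: [-0.01, 0.932, 0.017, 0.361]
contact_force: [0.5, -0.5, 0.3]
width: 0.0
gripper_force: 0.0
[-0.10290885 -0.2491031   2.28921105  0.2739239   0.3814011   1.21485825] [[ 0.739  0.039  0.673]
 [ 0.024 -0.999  0.032]
 [ 0.673 -0.007 -0.739]]
cab [-0.18933043  0.01806308  0.23324054]
to start, tool mm [-23.98795853 -75.93496776 159.09342055]
0.8 [-0.056   0.0707]
0.6 [-0.044   0.0606]
0.4 [-0.0304  0.0532]
0.2 [-0.0155  0.0486]
0.1 [-0.0078  0.0474]
0.03 [-0.0023  0.047 ]
-0.02 [0.0016 0.047 ]
```

```bash
python3 -m crank '{"translation":[[0,-38,0],[0,-38,0],[-5,0,32],[-5,0,32],[-5,0,32],[-5,0,32],[-4,0,31],[0,0,0]],"roll":[0,0,0,0,0,0,0,0],"fingers":[0,0,0,0,0,0,0,0]}' 30; python3 -m crank '{"translation":[[0,0,0],[0,0,0]],"roll":[0,0],"fingers":[0,0]}'; cat > g.py <<'E'
from h import *
import sys
s=manip.get_state();p=s['position'];M=Rn.from_quat(s['ee_rot'],scalar_first=True).as_matrix();print(np.round(s['qpos'],2),M.round(3).tolist())
th=.0388;C=np.array([[np.cos(th),np.sin(th),0],[-np.sin(th),np.cos(th),0],[0,0,1]]);O=np.array([.63415,.05008,0])
print("cab",(C@(p-O)).round(4),"F cab",(C@np.array(s['contact_force'])).round(1))
prev=C@(p-O)
for a in sys.argv[1:]:
    q=np.array(eval(a));print(a,"tool mm",(M.T@C.T@(q-prev)*1e3).round(1));prev=q
E
python3 g.py '(-.065,.075,.1)' '(-.038,.058,.1)' '(-.02,.05,.1)' '(-.008,.048,.1)'
```

```text
clock: 13.3
position: [0.5093, 0.1038, 0.1406]
ee_rot: [0.002, 0.941, 0.013, 0.339]
contact_force: [-0.1, -1.6, 0.1]
width: 0.0
gripper_force: 0.0
clock: 13.5
position: [0.5079, 0.1042, 0.142]
ee_rot: [0.001, 0.94, 0.012, 0.34]
contact_force: [-0.2, -0.7, -0.7]
width: -0.0003
gripper_force: 0.0
[ 0.12  0.05  2.31 -0.67  0.11  2.31] [[0.769, 0.022, 0.639], [0.023, -1.0, 0.007], [0.639, 0.01, -0.769]]
cab [-0.1241  0.059   0.142 ] F cab [-0.2 -0.7 -0.7]
(-.065,.075,.1) tool mm [ 18.5 -17.4  69.8]
(-.038,.058,.1) tool mm [20.9 16.5 17.6]
(-.02,.05,.1) tool mm [13.9  7.7 11.6]
(-.008,.048,.1) tool mm [9.2 1.8 7.7]
```

```bash
python3 -m crank '{"translation":[[0,-18,0],[0,-18,0],[2,0,16],[2,0,16],[0,0,0],[0,0,0]],"roll":[0,0,0,0,0,0],"fingers":[0,0,0,0,0,0]}' 30;python3 g.py '(-.065,.08,.11)' '(-.038,.058,.11)' '(-.02,.05,.11)' '(-.008,.048,.11)'
```

```text
clock: 14.1
position: [0.5322, 0.1358, 0.1262]
ee_rot: [-0.001, 0.943, 0.013, 0.333]
contact_force: [0.1, 0.1, -0.3]
width: 0.0002
gripper_force: 0.0
[ 0.2   0.13  2.27 -1.01  0.13  2.7 ] [[0.778, 0.026, 0.628], [0.024, -1.0, 0.012], [0.628, 0.006, -0.778]]
cab [-0.0986  0.0896  0.1262] F cab [ 0.1  0.1 -0.3]
(-.065,.08,.11) tool mm [16.   9.1 33.8]
(-.038,.058,.11) tool mm [21.2 21.7 17.2]
(-.02,.05,.11) tool mm [14.1  7.8 11.4]
(-.008,.048,.11) tool mm [9.4 1.8 7.6]
```

```bash
python3 -m crank '{"translation":[[0,0,0],[0,0,0],[0,0,0],[0,0,0],[0,0,0],[0,0,0]],"roll":[-0.15,-0.15,-0.15,-0.15,0,0],"fingers":[0,0,0,0,0,0]}' 30;python3 g.py '(-.065,.08,.11)' '(-.038,.058,.11)' '(-.02,.05,.11)' '(-.008,.048,.11)'
```

```text
clock: 14.7
position: [0.5316, 0.1366, 0.1268]
ee_rot: [0.096, 0.897, 0.291, 0.319]
contact_force: [-0.0, -0.5, -0.6]
width: 0.0001
gripper_force: 0.0
[ 0.2   0.13  2.27 -1.01  0.13  2.11] [[0.627, 0.46, 0.629], [0.583, -0.812, 0.013], [0.516, 0.358, -0.778]]
cab [-0.0991  0.0904  0.1268] F cab [-0.1 -0.5 -0.6]
(-.065,.08,.11) tool mm [ 7.7 17.2 34.6]
(-.038,.058,.11) tool mm [ 5.3 29.8 17.2]
(-.02,.05,.11) tool mm [ 7.2 14.3 11.4]
(-.008,.048,.11) tool mm [6.7 6.8 7.6]
```

```bash
python3 -m crank '{"translation":[[2.5,6,11.5],[2.5,6,11.5],[2.5,6,11.5],[2,10,6],[2,10,6],[2,10,6],[0,0,0]],"roll":[0,0,0,0,0,0,0],"fingers":[0,0,0,0,0,0,0]}' 30;python3 g.py '(-.03,.055,.11)' '(-.02,.05,.11)' '(-.008,.048,.11)'
```

```text
clock: 15.4
position: [0.5968, 0.1115, 0.1165]
ee_rot: [0.102, 0.899, 0.288, 0.314]
contact_force: [-0.4, -0.5, -0.3]
width: -0.0001
gripper_force: 0.0
[ 0.11  0.22  2.17 -0.75  0.11  1.78] [[0.636, 0.454, 0.623], [0.582, -0.813, -0.002], [0.506, 0.364, -0.782]]
cab [-0.0349  0.0628  0.1165] F cab [-0.4 -0.4 -0.3]
(-.03,.055,.11) tool mm [-4.4  6.2  8.3]
(-.02,.05,.11) tool mm [3.8 8.4 6.4]
(-.008,.048,.11) tool mm [6.8 6.7 7.5]
```

```bash
python3 -m crank '{"translation":[[0,4,4],[0,4,4],[0,4,4],[0,3,3],[2,2,2],[2,2,2],[2,2,2],[0,0,0]],"roll":[0,0,0,0,0,0,0,0],"fingers":[0,0,0,0,0,0,0,0]}' 30;python3 g.py '(-.008,.048,.11)' '(-.003,.048,.11)'
```

```text
clock: 16.2
position: [0.623, 0.1004, 0.114]
ee_rot: [0.103, 0.899, 0.29, 0.311]
contact_force: [-0.1, 0.2, 0.6]
width: 0.0003
gripper_force: 0.0
[ 0.08  0.25  2.13 -0.52  0.11  1.53] [[0.639, 0.457, 0.619], [0.586, -0.811, -0.005], [0.499, 0.366, -0.786]]
cab [-0.0092  0.0507  0.114 ] F cab [-0.1  0.2  0.6]
(-.008,.048,.11) tool mm [-2.7  1.3  4. ]
(-.003,.048,.11) tool mm [3.3 2.1 3.1]
```

```bash
python3 -c "
from h import *
cv2.imwrite('pics/w4.png',get_image('wrist'))"
```

```text
(no output)
```

View pics/w4.png

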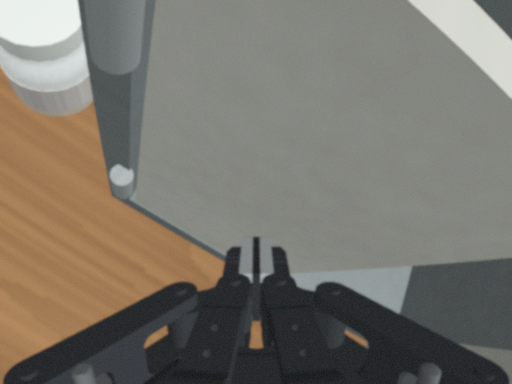

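```bash
cat > ang.py <<'E'
from h import *
import sys
th=.0388;C=np.array([[np.cos(th),np.sin(th),0],[-np.sin(th),np.cos(th),0],[0,0,1]]);O=np.array([.63415,.05008,0])
c=camera_info("wrist")
for a in (0,.1,.2,.3,.4,.5):
    P=[O+C.T@np.array([-r*np.sin(a),.125-r*np.cos(a),z]) for r in (0,.05,.102) for z in (.03,)]+[O+C.T@np.array([-.102*np.sin(a),.125-.102*np.cos(a),.24])]
    print(a,proj(c,P).round().tolist())
s=manip.get_state();print("tcp",proj(c,[s['position']]))
E
python3 ang.py
```

```text
0 [[132.0, 198.0], [192.0, 234.0], [250.0, 268.0], [611.0, 215.0]]
0.1 [[132.0, 198.0], [188.0, 239.0], [244.0, 279.0], [612.0, 258.0]]
0.2 [[132.0, 198.0], [184.0, 245.0], [236.0, 291.0], [608.0, 305.0]]
0.3 [[132.0, 198.0], [179.0, 250.0], [227.0, 301.0], [598.0, 355.0]]
0.4 [[132.0, 198.0], [173.0, 254.0], [217.0, 311.0], [581.0, 408.0]]
0.5 [[132.0, 198.0], [167.0, 258.0], [206.0, 321.0], [553.0, 463.0]]
tcp [[254.86262472 251.01366958]]
```

```bash
python3 -m crank '{"translation":[[0,1,3],[2,1,2],[2,1,2],[2,1,2],[0,0,0]],"roll":[0,0,0,0,0],"fingers":[0,0,0,0,0]}' 30;python3 g.py; python3 - <<'E'
from h import *
th=.0388;C=np.array([[np.cos(th),np.sin(th),0],[-np.sin(th),np.cos(th),0],[0,0,1]]);O=np.array([.63415,.05008,0])
c=camera_info("wrist");im=get_image("wrist");cv2.imwrite("pics/w5.png",im)
for a in (0,.05,.1,.15,.2):
    P=[O+C.T@np.array([-r*np.sin(a)+d*np.cos(a),.125-r*np.cos(a)-d*np.sin(a),z]) for r,d in((.102,0),(.126,.009)) for z in (.03,.15,.20)]
    print(a,proj(c,P).round().tolist())
E
```

```text
clock: 16.75
position: [0.6259, 0.0982, 0.1067]
ee_rot: [0.104, 0.902, 0.29, 0.303]
contact_force: [-23.6, -1.8, 12.6]
width: 0.0003
gripper_force: 12.0
[ 0.08  0.27  2.12 -0.51  0.12  1.52] [[0.648, 0.46, 0.606], [0.586, -0.81, -0.011], [0.486, 0.363, -0.795]]
cab [-0.0064  0.0484  0.1067] F cab [-23.6  -0.9  12.6]
0 [[250.0, 267.0], [352.0, 259.0], [467.0, 249.0], [281.0, 272.0], [399.0, 267.0], [519.0, 259.0]]
0.05 [[247.0, 273.0], [348.0, 271.0], [464.0, 266.0], [278.0, 279.0], [396.0, 280.0], [517.0, 279.0]]
0.1 [[243.0, 279.0], [343.0, 282.0], [459.0, 283.0], [274.0, 287.0], [392.0, 294.0], [515.0, 298.0]]
0.15 [[239.0, 285.0], [337.0, 293.0], [454.0, 300.0], [270.0, 294.0], [387.0, 308.0], [511.0, 319.0]]
0.2 [[235.0, 291.0], [331.0, 304.0], [447.0, 318.0], [266.0, 302.0], [382.0, 322.0], [506.0, 339.0]]
```

View pics/w5.png

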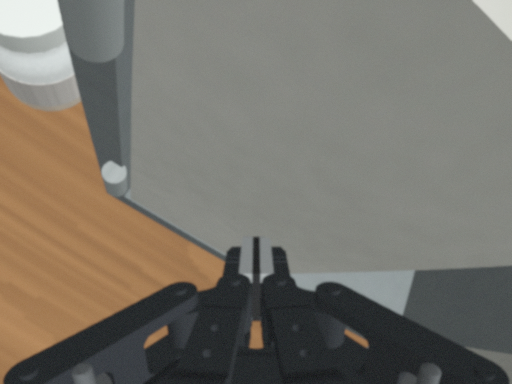

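```bash
python3 -m crank '{"translation":[[0,0,-10],[0,0,-25],[0,0,-30],[0,0,-35],[0,0,-35],[0,0,-35],[0,0,0],[0,0,0]],"roll":[0,0,0,0,0,0,0,0],"fingers":[0,0,0,0,0,0,0,0]}' 30;python3 -m crank '{"translation":[[0,0,0]],"roll":[0.15],"fingers":[0]}';python3 -m crank '{"translation":[[0,0,0],[0,0,0],[0,0,0],[0,0,0],[0,0,0]],"roll":[0.15,0.15,0.15,0,0],"fingers":[0,0,0,0,0]}';python3 g.py '(-.19,.045,.24)' '(-.19,-.08,.24)' '(-.145,-.08,.11)' '(-.118,-.057,.11)'; python3 -c "
from h import *
cv2.imwrite('pics/w6.png',get_image('wrist'))"
```

```text
clock: 17.6
position: [0.529, 0.1014, 0.2456]
ee_rot: [0.104, 0.899, 0.29, 0.311]
contact_force: [0.0, 0.5, -0.4]
width: 0.0001
gripper_force: 0.0
clock: 17.7
position: [0.5288, 0.1012, 0.2434]
ee_rot: [0.079, 0.919, 0.22, 0.317]
contact_force: [0.4, 0.3, -1.3]
width: -0.0003
gripper_force: 0.0
clock: 18.2
position: [0.5289, 0.1012, 0.2431]
ee_rot: [0.008, 0.945, 0.013, 0.326]
contact_force: [0.1, 0.0, 0.1]
width: 0.0004
gripper_force: 0.0
[ 0.11 -0.06  2.08 -0.16  0.47  1.77] [[0.787, 0.019, 0.616], [0.029, -1.0, -0.006], [0.616, 0.023, -0.788]]
cab [-0.1032  0.0552  0.2431] F cab [0.1 0.  0.1]
(-.19,.045,.24) tool mm [-70.3  11.8 -50.7]
(-.19,-.08,.24) tool mm [1.000e-01 1.249e+02 3.700e+00]
(-.145,-.08,.11) tool mm [-44.6  -3.9 130.1]
(-.118,-.057,.11) tool mm [ 21.3 -23.5  15.9]
```

View pics/w6.png

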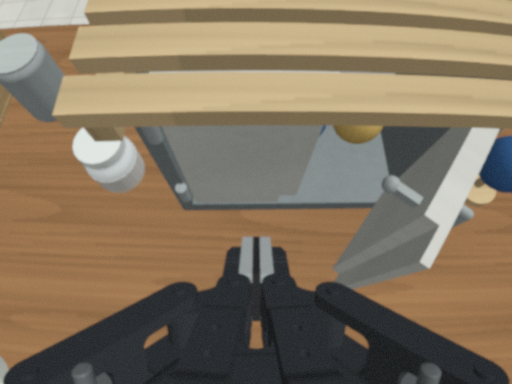

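```bash
python3 -m crank '{"translation":[[-24,6,-17],[-24,6,-17],[-24,6,-17],[0,40,0],[0,40,0],[0,40,0],[0,0,0],[0,0,0]],"roll":[0,0,0,0,0,0,0,0],"fingers":[0,0,0,0,0,0,0,0]}' 30; python3 - <<'E'
from h import *
th=.0388;C=np.array([[np.cos(th),np.sin(th),0],[-np.sin(th),np.cos(th),0],[0,0,1]]);O=np.array([.63415,.05008,0])
# pose of w6 unchanged camera: recompute from current camera via tool motion
s=manip.get_state();c=camera_info("wrist")
R=cv2.Rodrigues(np.array(c["rvec"],float))[0];o=-R.T@np.array(c["tvec"],float).ravel()
M=Rn.from_quat(s['ee_rot'],scalar_first=True).as_matrix();M0=Rn.from_quat([.008,.945,.013,.326],scalar_first=True).as_matrix()
o0=np.array([.5289,.1012,.2431])+M0@M.T@(o-s['position']);Rc0=R@M@M0.T
c0=dict(c);c0["rvec"]=cv2.Rodrigues(Rc0)[0];c0["tvec"]=-Rc0@o0
for uv,z in(((430,266),.24),((352,287),.03),((338,268),.03),((192,206),.03),((283,206),.03)):
    print(uv,(C@(onz(c0,[uv],z)[0]-O)).round(4))
E
python3 g.py '(-.15,-.085,.11)' '(-.118,-.06,.11)'
```

```text
clock: 19.05
position: [0.4408, 0.0001, 0.239]
ee_rot: [0.008, 0.947, 0.009, 0.32]
contact_force: [-0.3, 0.1, 0.4]
width: -0.0
gripper_force: 0.0
(430, 266) [-0.1124 -0.0371  0.24  ]
(352, 287) [-0.1058 -0.0616  0.03  ]
(338, 268) [-0.0836 -0.0473  0.03  ]
(192, 206) [-0.0048  0.1266  0.03  ]
(283, 206) [-0.006   0.0137  0.03  ]
[-0.31 -0.25  2.22  0.33  0.57  1.02] [[0.795, 0.012, 0.607], [0.023, -1.0, -0.009], [0.607, 0.021, -0.795]]
cab [-0.1952 -0.0425  0.239 ] F cab [-0.3  0.2  0.4]
(-.15,-.085,.11) tool mm [-42.   38.6 131.3]
(-.118,-.06,.11) tool mm [ 25.2 -25.8  18.6]
```

```bash
python3 -m crank '{"translation":[[0,39,0],[-11,0,33],[-11,0,33],[-10,0,33],[-10,0,32],[0,0,0],[0,0,0]],"roll":[0,0,0,0,0,0,0],"fingers":[0,0,0,0,0,0,0]}' 30; python3 g.py '(-.12,-.06,.11)' '(-.100,-.033,.11)' '(-.075,-.023,.11)' '(-.047,-.016,.11)' '(-.028,-.01,.11)' '(-.01,-.01,.11)'
```

```text
clock: 19.75
position: [0.4838, -0.0297, 0.1269]
ee_rot: [0.003, 0.947, 0.013, 0.322]
contact_force: [0.7, -0.9, 0.6]
width: 0.0006
gripper_force: 0.0
[-0.38  0.02  2.38  1.08  0.26  0.16] [[0.792, 0.023, 0.61], [0.028, -1.0, 0.002], [0.61, 0.015, -0.792]]
cab [-0.1533 -0.0739  0.1269] F cab [ 0.7 -0.9  0.6]
(-.12,-.06,.11) tool mm [ 16.1 -14.7  33.4]
(-.100,-.033,.11) tool mm [ 15.8 -27.3  11.6]
(-.075,-.023,.11) tool mm [ 19.8 -10.4  15. ]
(-.047,-.016,.11) tool mm [22.2 -7.4 16.9]
(-.028,-.01,.11) tool mm [15.  -6.3 11.5]
(-.01,-.01,.11) tool mm [14.3 -0.3 11. ]
```

```bash
python3 -m crank '{"translation":[[5,-1,11],[5,-5,11],[6,-8,11],[5,-9,4],[5,-9,4],[6,-9,4],[0,0,0],[0,0,0]],"roll":[0,0,0,0,0,0,0,0],"fingers":[0,0,0,0,0,0,0,0]}' 30; python3 g.py  '(-.075,-.023,.11)' '(-.047,-.016,.11)' '(-.028,-.01,.11)' '(-.01,-.01,.11)'; python3 -c "
from h import *
cv2.imwrite('pics/w7.png',get_image('wrist'))"
```

```text
clock: 20.55
position: [0.5363, 0.0111, 0.112]
ee_rot: [0.004, 0.946, 0.013, 0.324]
contact_force: [-0.8, -0.4, 0.9]
width: 0.0
gripper_force: 0.0
[-0.19  0.13  2.31  1.19  0.12  0.21] [[0.79, 0.022, 0.613], [0.028, -1.0, 0.0], [0.613, 0.017, -0.79]]
cab [-0.0993 -0.0352  0.112 ] F cab [-0.8 -0.4  0.9]
(-.075,-.023,.11) tool mm [ 17.9 -12.6  16.2]
(-.047,-.016,.11) tool mm [22.1 -7.5 17. ]
(-.028,-.01,.11) tool mm [15.  -6.3 11.5]
(-.01,-.01,.11) tool mm [14.2 -0.3 11. ]
```

```bash
python3 -m crank '{"translation":[[6,-5,5],[6,-5,5],[6,-3,6],[8,-3,6],[7,-2,6],[7,-2,5],[0,0,0],[0,0,0]],"roll":[0,0,0,0,0,0,0,0],"fingers":[0,0,0,0,0,0,0,0]}' 30; python3 g.py '(-.028,-.01,.11)' '(-.01,-.01,.11)'; python3 - <<'E'
from h import *
th=.0388;C=np.array([[np.cos(th),np.sin(th),0],[-np.sin(th),np.cos(th),0],[0,0,1]]);O=np.array([.63415,.05008,0])
c=camera_info("wrist");a=get_image("wrist");cv2.imwrite("pics/w8.png",a)
for f in (.2,.3,.4,.5,.6,.9):
    n=lambda r,d,z:O+C.T@np.array([-r*np.sin(f)-d*np.cos(f),-.125+r*np.cos(f)-d*np.sin(f),z])
    print(f,proj(c,[n(.145,0,.03),n(.145,0,.1),n(.12,0,.03),n(.05,.035,.165),n(.05,.035,.065)]).round().tolist())
g=cv2.cvtColor(a,cv2.COLOR_BGR2GRAY);l=cv2.createLineSegmentDetector().detect(g[:290])[0][:,0]
L=np.hypot(l[:,2]-l[:,0],l[:,3]-l[:,1]);print(l[L>45].round().astype(int).tolist())
E
```

```text
clock: 21.4
position: [0.587, 0.0294, 0.1109]
ee_rot: [0.002, 0.947, 0.013, 0.321]
contact_force: [-0.5, 0.5, -0.4]
width: 0.0001
gripper_force: 0.0
[-0.11  0.2   2.21  0.76  0.11  0.7 ] [[0.793, 0.023, 0.609], [0.025, -1.0, 0.004], [0.609, 0.012, -0.793]]
cab [-0.0479 -0.0188  0.1109] F cab [-0.5  0.5 -0.4]
(-.028,-.01,.11) tool mm [15.2 -9.1 12.7]
(-.01,-.01,.11) tool mm [14.3 -0.3 11. ]
0.2 [[206.0, 246.0], [189.0, 222.0], [238.0, 240.0], [434.0, 210.0], [352.0, 257.0]]
0.3 [[210.0, 265.0], [194.0, 247.0], [242.0, 255.0], [448.0, 220.0], [360.0, 263.0]]
0.4 [[216.0, 283.0], [202.0, 272.0], [248.0, 270.0], [463.0, 230.0], [368.0, 268.0]]
0.5 [[225.0, 302.0], [214.0, 298.0], [255.0, 284.0], [478.0, 237.0], [376.0, 272.0]]
0.6 [[235.0, 320.0], [228.0, 323.0], [264.0, 299.0], [494.0, 243.0], [385.0, 276.0]]
0.9 [[278.0, 367.0], [290.0, 390.0], [299.0, 336.0], [538.0, 252.0], [413.0, 281.0]]
[[259, 236, 259, 282], [474, 222, 423, 134], [357, 261, 438, 218], [32, 56, 201, 8], [119, -1, 30, 26], [442, 164, 510, 107], [77, 214, 163, 214], [511, 137, 452, 179], [169, 221, 84, 222], [341, 216, 359, 258], [462, 238, 363, 274], [354, 262, 336, 220], [411, 139, 464, 233]]
```

```bash
python3 -m crank '{"translation":[[5,-3,4],[5,-3,4],[5,-3,4],[4,0,3],[3,0,3],[2,0,2],[2,0,2],[0,0,0]],"roll":[0,0,0,0,0,0,0,0],"fingers":[0,0,0,0,0,0,0,0]}' 30; python3 g.py '(-.01,-.01,.11)' '(-.005,-.01,.11)'
```

```text
clock: 22.25
position: [0.6224, 0.0389, 0.1098]
ee_rot: [0.002, 0.947, 0.012, 0.322]
contact_force: [0.2, -0.1, 0.7]
width: 0.0
gripper_force: 0.0
[-0.08  0.24  2.15  0.5   0.11  0.98] [[0.792, 0.022, 0.61], [0.025, -1.0, 0.004], [0.61, 0.012, -0.792]]
cab [-0.0122 -0.0108  0.1098] F cab [ 0.2 -0.1  0.7]
(-.01,-.01,.11) tool mm [ 1.8 -0.8  1.2]
(-.005,-.01,.11) tool mm [ 4.  -0.1  3. ]
```

```bash
python3 -m crank '{"translation":[[2,0,1],[2,0,2],[2,0,2],[1,0,1],[0,0,0]],"roll":[0,0,0,0,0],"fingers":[0,0,0,0,0]}' 30; python3 g.py
```

```text
clock: 22.75
position: [0.6281, 0.04, 0.1077]
ee_rot: [0.001, 0.947, 0.013, 0.32]
contact_force: [-10.2, -0.6, 5.6]
width: 0.0
gripper_force: 4.7
[-0.08  0.26  2.13  0.47  0.12  1.02] [[0.796, 0.024, 0.605], [0.025, -1.0, 0.006], [0.605, 0.011, -0.796]]
cab [-0.0065 -0.0099  0.1077] F cab [-10.2  -0.2   5.6]
```

```bash
python3 -m crank '{"translation":[[1,0,1],[0.5,0,0.5],[0,0,0],[0,0,0]],"roll":[0,0,0,0],"fingers":[0,0,0,0]}' 30; python3 g.py; python3 -m crank '{"translation":[[0,0,-5],[0,0,-15],[0,0,-30],[0,0,-40],[0,0,-40],[0,0,-40],[0,0,0],[0,0,0]],"roll":[0,0,0,0,0,0,0,0],"fingers":[0,0,0,0,0,0,0,0]}' 30; python3 - <<'E'
from h import *
th=.0388;C=np.array([[np.cos(th),np.sin(th),0],[-np.sin(th),np.cos(th),0],[0,0,1]]);O=np.array([.63415,.05008,0])
c=camera_info("wrist");a=get_image("wrist");cv2.imwrite("pics/w9.png",a)
for f in (0,.05,.1,.2):
    n=lambda r,d,z:O+C.T@np.array([-r*np.sin(f)-d*np.cos(f),-.125+r*np.cos(f)-d*np.sin(f),z])
    m=lambda r,d,z:O+C.T@np.array([-r*np.sin(f)-d*np.cos(f),.125-r*np.cos(f)+d*np.sin(f),z])
    print(f,proj(c,[n(0,0,.03),n(.145,0,.03),n(.145,0,.15),n(.05,.035,.165),n(.05,.035,.065),m(0,0,.03),m(.1,0,.03)]).round(1).tolist())
g=cv2.cvtColor(a,cv2.COLOR_BGR2GRAY);l=cv2.createLineSegmentDetector().detect(g[:240])[0][:,0]
L=np.hypot(l[:,2]-l[:,0],l[:,3]-l[:,1]);print(l[L>30].round(1).tolist())
E
```

```text
clock: 23.15
position: [0.6282, 0.0402, 0.107]
ee_rot: [0.001, 0.948, 0.013, 0.318]
contact_force: [-18.8, -3.4, 12.0]
width: 0.0
gripper_force: 9.2
[-0.08  0.26  2.13  0.46  0.12  1.02] [[0.797, 0.024, 0.604], [0.025, -1.0, 0.006], [0.604, 0.01, -0.797]]
cab [-0.0063 -0.0096  0.107 ] F cab [-18.9  -2.7  12. ]
clock: 23.95
position: [0.5293, 0.0387, 0.2448]
ee_rot: [0.002, 0.946, 0.013, 0.323]
contact_force: [0.7, 0.3, -0.1]
width: -0.0005
gripper_force: 0.0
0 [[344.8, 198.3], [230.1, 199.6], [221.5, 154.4], [334.7, 182.9], [312.9, 217.5], [146.9, 200.4], [226.1, 199.6]]
0.05 [[344.8, 198.3], [230.2, 205.1], [221.5, 161.7], [337.2, 185.6], [314.7, 219.6], [146.9, 200.4], [225.9, 203.4]]
0.1 [[344.8, 198.3], [230.5, 210.6], [221.9, 169.0], [339.8, 188.3], [316.5, 221.7], [146.9, 200.4], [225.6, 207.2]]
0.2 [[344.8, 198.3], [232.2, 221.8], [224.1, 184.0], [345.5, 193.3], [320.6, 225.4], [146.9, 200.4], [224.2, 214.8]]
[[117.5999984741211, 186.10000610351562, 56.79999923706055, 125.69999694824219], [493.29998779296875, 30.200000762939453, 334.29998779296875, 20.700000762939453], [423.10
[... 1208 characters left out ...]
], [343.29998779296875, 183.3000030517578, 338.5, 144.3000030517578], [146.89999389648438, 202.3000030517578, 308.1000061035156, 200.6999969482422], [348.0, 195.3000030517578, 405.29998779296875, 123.80000305175781], [308.1000061035156, 206.39999389648438, 140.60000610351562, 207.8000030517578], [414.79998779296875, 141.10000610351562, 375.0, 183.8000030517578], [330.79998779296875, 142.89999389648438, 335.5, 181.89999389648438], [86.9000015258789, 132.89999389648438, 127.80000305175781, 179.5], [213.8000030517578, 125.5, 227.8000030517578, 198.1999969482422], [330.1000061035156, 180.5, 326.1000061035156, 146.8000030517578], [230.89999389648438, 197.10000610351562, 217.3000030517578, 125.5]]
```

```bash
python3 -c "
from rig import manip
print(manip.sign_off())"
```

```text
the job is handed in; nothing more can be done
None
```

The job is handed in at about 24 s of the 66 s: the flanged door was swung out, the rebated door shut home first, then the flanged door shut over it. In the last wrist-camera picture, measured rather than viewed, both doors sit flush. The highest push force I read was about 27 N, and nothing around the cabinet was touched on purpose, though I did not re-measure the bystanders.

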